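Hang the tin pail by its bail on the two-armed stand

TASK

Of the two small galvanised pails on the bench, take the one with the wire bail: while it stays standing on the bench, swing its flat-lying bail fully upright by the wooden grip. Then, without ever tipping the pail far over, lift it by the bail and hook the bail over both arms of the two-armed stand (not the single hook), so that the pail hangs there level and still, and let go.

Things in the scene. Friction and masses are not known exactly. Their poses are not given: they have to be found in the camera images.
- pail: Round open galvanised pail with a wire bail, loose on the bench: 70 mm tall, 106 mm across the rim, about 0.5 kg. Origin: centre of its underside, z up. The bail's pivot axis is the pail's y axis, 62 mm above the underside. The bail lies flat over the rim towards the pail's own -x (away from the robot, within 35 degrees). A pail of the same size without a bail stands near, in either place; leave it.
- bail (a joint): Angle of the swing bail, rad: 0 = lying flat (level, against a stop, sticking out past the rim on the pail's -x side), 1.57 = straight up above the pail, 3.14 = flat on the other side. It turns easily and falls back if let go.
- bail_grip (a point): Centre of the bail's wooden grip: a roller 14 mm thick, 44 mm long, amid the bail's cross bar (6 mm wire, straight for 108 mm), 88 mm from the pivot axis. Flat, it is 62 mm above the bench, 35 mm out from the rim, free below. Its y axis runs along the cross bar, x from grip to pivots. The roller spins freely on the wire: a hand holding it can keep pointing down while the bail swings up.
- stand_catch (a point): Midway between the two arms of the fixed two-armed stand, at their centre height, 235 mm above the bench. Arms: level 10 mm steel bars 80 mm apart along this point's x, open between and above; upturned tips 40 mm away at -x (robot side) rise 28 mm, uprights 100 mm away at +x. Bring the bail in over the tips from -x, the pail passing under the arms; its cross bar then lies here along y, either way round, 8 mm above this point.
Not all that is in view belongs to the job. Leave any blue or purple look-alike of the pail alone.

How it is judged:
By the outcome, as a careful person would: the job done as asked, in the order asked, and still so for the second after the job is handed in, with the robot touching nothing.
It also fails if it takes over 64 s, if anything falls off the work surface, if the arm or the gripper's body presses on something with over 40 N, if the wrist force passes 120 N, or if a joint passes its speed limit or range.

ROBOT

A 6-joint arm with a two-finger parallel gripper is mounted at the origin on the work surface. World frame = base frame: x ahead of the robot, y to its left, z up, the work surface at z = 0. Lengths are in m, angles in degrees, forces in N, time in s.
With the tool pointing down it reaches from about 0.3 to 0.75 m from the base axis. Payload 8.5 kg.
Tool frame: the origin (TCP) lies on the centre line of the jaws, within the pads' length; the fingertips stand 17 mm ahead of it and the grasp point (between the pads) lies 2 mm behind it; z points along the fingers, y is the line along which they close (so a half turn about z gives the same grasp; the last joint's range is limited). The gripper opens to 85 mm and grips with 20 to 120 N. Pads are 22 mm wide; open, the fingers measure 114 mm over their backs; the gripper's body (76 mm by 85 mm) begins 54 mm behind the grasp point. The pads swing forward as they close: fully open they stand 13 mm farther back than shut.
Start: joints at [-83.325, 21.807, 74.336, -0, 83.858, -12.336], TCP at [0.179, -0.52, 0.248] pointing down, gripper open.
Joint ranges: [-178.18, 178.18], [-50.72, 133.34], [12.68, 142.11], [-81.47, 261.47], [9.98, 163.14], [-165.26, 165.26]. Speed limits (degrees/s): [136.94, 136.94, 180, 180, 180, 180].

INTERFACE

Orientations are given as a 3x3 rotation matrix whose columns are the frame's x, y, z axes.
In Python, from rig import env gives the robot as it stands.
- The arm moves only by the shell command python3 -m handwheel 'ROWS' [OPENING] [FORCE]. ROWS is JSON, a list that holds one entry, the list of rows, each a list of 4 numbers: the shift along the tool's x, y, z in m, then the turn about the tool's z in rad. In form: [[[x, y, z, roll], ...]]. A call has 1 to 5 rows; each row shifts and turns the commanded pose from where the row before left it, along the tool's axes as they then stand; what a row does not reach is not made up. A row lasts 1/12 s, in which the tool goes at most 41.7 mm and 7.16 degrees, less where a joint would pass 70% of its speed; a pose out of reach is approached as far as the arm can. A call is refused whole if a number of a shift passes 0.0417 or a number of a turn 0.125, either way. A call with a gripper value outside its range is refused whole. OPENING is the opening in per cent of the stroke, from 0 (shut) to 100 (fully open), set as the call begins (- or left out, the last holds). The fingers move at their own pace and stop on an object; FORCE is the grip in N (left out, the last holds). Time passes only in rows, so rows that do not move let the fingers close. It gives the time, the measured TCP pose, the force and the opening at its end, in the units of the state.
- env.observe(): the state, without advancing time (a new reading comes with each control period).
- env.get_image(name): name is "scene" or "top" or "wrist"; returns (picture, depth): 480x640x3 uint8, red, green, blue; 480x640 float32, m along the optical axis (not along the pixel's ray), 0 where there is no reading.
- env.camera_params(name): a dict with "K" (3x3 intrinsics, pixels), "rvec" (rotation vector, rad) and "tvec" (3), from world to camera coordinates, as OpenCV has them. Camera axes: x right, y down, z forward; pixel columns grow to the right and rows downward; lengths in m; the calibration is good to about 2 mm. A picture is of the moment at which its call begins: read the wrist's pose just before it. camera_params takes no time and is no camera call; for the wrist camera it gives the pose at the moment of the call.
- env.close_job(): hands the job in, once; it reports no verdict.
The state is a dict: "time_s": time; "q": joint angles; "qvel": joint speeds; "joint_efforts": joint torques, N m; "position": TCP position; "tool_rot": TCP orientation; "ft_force": force on the tool from outside, world axes, zero at the start; "wrist_torque": the same for the moment, N m; "grip_width": finger opening in m.
Only numpy, scipy, OpenCV 4.12 (cv2) and the standard library are available. Lean on these libraries where they do the work, as an engineer would, in place of code of your own. Each camera call takes 0.05 s, during which the arm holds its last target. There are 200 camera calls.

## Working session

There is one attempt and no reset: what is moved stays moved. The work goes in short steps, Python scripts to look and compute and a shell command to move; the robot and the scene stay as the last step left them, time stands still between calls to the robot, and variables do not carry over. Pictures are saved under pics/ and viewed, on a budget of 10 in all, crops included, one or two more only if the job needs it, and the job is handed in when it is done.

```bash
ls; mkdir -p pics
python3 - <<'E'
from rig import env
import cv2,numpy as np
s=env.observe();print({k:np.round(v,3).tolist() for k,v in s.items()})
a=[]
for n in("scene","top"):
    p,d=env.get_image(n);cv2.imwrite(f'pics/{n}0.png',p[:,:,::-1]);np.save(f'pics/{n}0.npy',d)
    c=env.camera_params(n);print(n,c); 
    R=cv2.Rodrigues(np.array(c['rvec']))[0];print(-R.T@np.array(c['tvec']).ravel(),(d>0).mean())
E
```

```text
pics
{'time_s': 0.0, 'q': [-83.327, 21.841, 74.384, 0.001, 83.859, -12.336], 'qvel': [-0.006, -0.154, 0.028, -0.013, -0.06, 0.022], 'joint_efforts': [-0.0, -44.847, -23.128, -0.0, 0.005, 0.0], 'position': [0.179, -0.52, 0.248], 'tool_rot': [[0.945, 0.326, -0.0], [0.326, -0.945, 0.001], [0.0, -0.001, -1.0]], 'ft_force': [-0.873, 0.721, -0.525], 'wrist_torque': [0.006, 0.022, -0.013], 'grip_width': 0.085}
scene {'K': array([[559.2998665 ,   0.        , 319.72524504],
       [  0.        , 559.2998665 , 250.07277767],
       [  0.        ,   0.        ,   1.        ]]), 'rvec': array([ 2.02585248,  1.55983947, -0.51770489]), 'tvec': array([-0.08226224, -0.27381632,  1.59173007])}
[ 1.17068918 -0.25065894  1.08720007] 0.995927734375
top {'K': array([[553.95361016,   0.        , 318.66126282],
       [  0.        , 553.95361016, 240.91236236],
       [  0.        ,   0.        ,   1.        ]]), 'rvec': array([ 2.15218711, -2.13603027,  0.15118027]), 'tvec': array([-0.03472473,  0.5011878 ,  1.22053846])}
[ 0.31975794 -0.03701722  1.28003662] 0.9960026041666666
```

View pics/scene0.png

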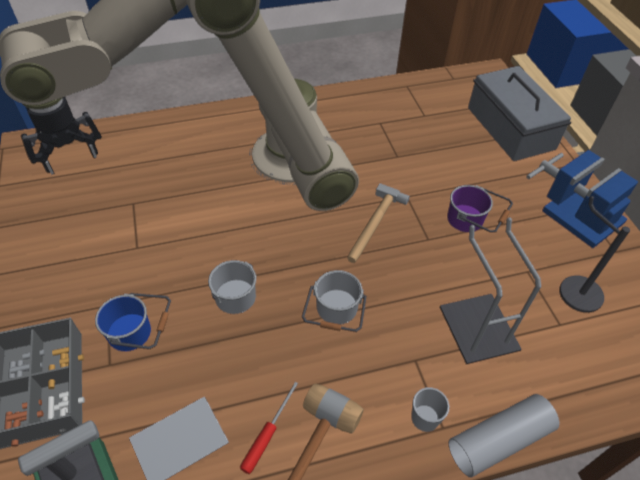

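View pics/top0.png

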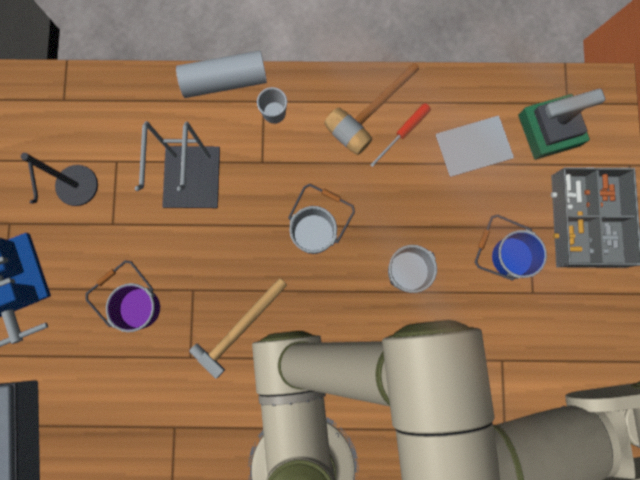

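In both views: the galvanised pail with the bail is at top (314,229) / scene (338,297). The plain pail is at top (412,268) / scene (233,287). The blue and purple look-alikes are at top (519,254) and (131,308). The two-armed stand is at top (143–184,155), and the single hook at top (35,175).

I'll measure them and make one crop to confirm.

```bash
cat > h.py <<'E'
from rig import env
import cv2,numpy as np
def cam(n):
    c=env.camera_params(n);return np.array(c['K']),cv2.Rodrigues(np.array(c['rvec']))[0],np.array(c['tvec']).ravel()
def cloud(n,d,c=None):
    K,R,t=c or cam(n);v,u=np.mgrid[:480,:640]
    P=np.stack([(u-K[0,2])/K[0,0]*d,(v-K[1,2])/K[1,1]*d,d],-1)
    return (P-t)@R
def ray(n,u,v,z):
    K,R,t=cam(n);r=R.T@np.array([(u-K[0,2])/K[0,0],(v-K[1,2])/K[1,1],1]);C=-R.T@t
    return C+r*(z-C[2])/r[2]
E
python3 - <<'E'
from h import *
out=[]
for n,cx,cy in(("top",314,220),("scene",338,300)):
    im=cv2.imread(f'pics/{n}0.png');d=np.load(f'pics/{n}0.npy');P=cloud(n,d)
    hsv=cv2.cvtColor(im,cv2.COLOR_BGR2HSV)
    v,u=np.mgrid[:480,:640]
    roi=(abs(u-cx)<55)&(abs(v-cy)<60)
    # grip: orange & above bench
    m=roi&(P[...,2]>.045)&(hsv[...,1]>110)
    print(n,'grip px',m.sum(),u[m].mean(),v[m].mean(),'ray',ray(n,u[m].mean(),v[m].mean(),.064),'z',np.median(P[m][:,2]))
    m2=roi&(P[...,2]>.05)&(hsv[...,1]<90)
    rim=roi&(P[...,2]>.060)&(P[...,2]<.08)&(hsv[...,1]<90)
    q=P[rim];print('rimpts',len(q),q.min(0),q.max(0))
    # robust circle r~.052
    best=(0,)
    for i in range(400):
        a=q[np.random.choice(len(q),3,False),:2]
        A=np.c_[2*a,np.ones(3)];
        try:s=np.linalg.solve(A,(a**2).sum(1))
        except Exception:continue
        r=np.sqrt(abs(s[2]+s[0]**2+s[1]**2))
        if abs(r-.052)>.004:continue
        k=(abs(np.hypot(*(q[:,:2]-s[:2]).T)-r)<.003).sum()
        if k>best[0]:best=(k,s[:2],r)
    print('rim',best)
    # stand arms
    for lo,hi in((.225,.25),(.25,.275)):
        m=(P[...,2]>lo)&(P[...,2]<hi)&(P[...,1]>.1)&(P[...,1]<.36)&(P[...,0]>.3)
        q=P[m];k,l=cv2.connectedComponents(m.astype(np.uint8))
        for j in range(1,k):
            g=l==j
            if g.sum()>8:print(n,lo,g.sum(),'uv',u[g].mean().round(),v[g].mean().round(),P[g].mean(0).round(3),P[g].min(0).round(3),P[g].max(0).round(3), cv2.fitLine(P[g][:,:2].astype(np.float32),cv2.DIST_HUBER,0,.01,.01).ravel().round(3))
    out.append(cv2.resize(im[cy-70:cy+70,cx-95:cx+95],(790,290*2)[:2] if 0 else (760,560),interpolation=cv2.INTER_CUBIC))
cv2.imwrite('pics/crop1.png',cv2.resize(np.hstack(out),(800,295)))
im=cv2.imread('pics/scene0.png')[190:370,420:560];cv2.imwrite('pics/crop2.png',cv2.resize(im,None,fx=3.2,fy=3.2,interpolation=cv2.INTER_CUBIC))
E
```

```text
top grip px 185 324.0918918918919 199.64324324324323 ray [ 0.59102592 -0.0425316   0.064     ] z 0.06833889472947234
rimpts 681 [ 0.4716111  -0.10965567  0.06005976] [0.62775388 0.03780192 0.07666819]
rim (np.int64(374), array([ 0.52419759, -0.01761592]), np.float64(0.05005840428276059))
top 0.225 352 uv 143.0 154.0 [0.642 0.312 0.238] [0.571 0.307 0.225] [0.712 0.318 0.25 ] [1.    0.009 0.648 0.312]
top 0.225 345 uv 184.0 154.0 [0.641 0.232 0.238] [0.569 0.227 0.227] [0.712 0.238 0.249] [1.    0.001 0.634 0.232]
top 0.25 30 uv 137.0 187.0 [0.569 0.312 0.259] [0.564 0.307 0.252] [0.575 0.316 0.266] [ 0.87  -0.494  0.569  0.311]
top 0.25 28 uv 179.0 187.0 [0.569 0.232 0.259] [0.564 0.228 0.25 ] [0.576 0.236 0.264] [ 0.855 -0.518  0.569  0.233]
scene grip px 182 331.3791208791209 319.0659340659341 ray [ 0.58891316 -0.04969028  0.064     ] z 0.06808574941016547
rimpts 755 [ 0.47245758 -0.10842266  0.06001675] [0.6294888  0.03795796 0.07646513]
rim (np.int64(389), array([ 0.52549345, -0.01723547]), np.float64(0.05015784341731253))
scene 0.225 379 uv 523.0 257.0 [0.647 0.312 0.238] [0.571 0.306 0.226] [0.715 0.32  0.25 ] [1.    0.    0.678 0.311]
scene 0.225 372 uv 486.0 266.0 [0.647 0.232 0.238] [0.574 0.227 0.225] [0.714 0.238 0.25 ] [ 1.    -0.001  0.649  0.231]
scene 0.25 42 uv 508.0 222.0 [0.573 0.312 0.258] [0.566 0.308 0.251] [0.58  0.319 0.264] [0.922 0.387 0.573 0.312]
scene 0.25 45 uv 471.0 230.0 [0.573 0.232 0.257] [0.566 0.228 0.25 ] [0.582 0.238 0.265] [0.999 0.054 0.573 0.232]
```

View pics/crop1.png

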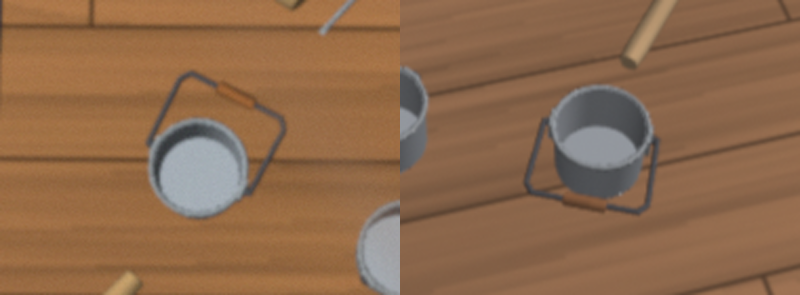

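View pics/crop2.png

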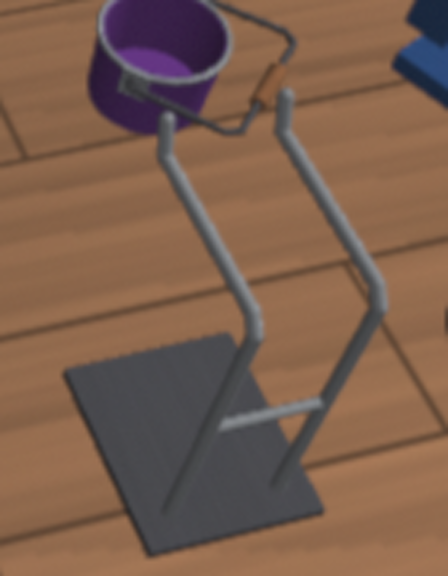

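The target is confirmed: the galvanised pail with the bail flat, its grip at top (324,199) / scene (331,319). The stand is the one with two parallel arms and upturned tips. The two grip estimates differ by 7 mm, so I'll refine using the cross bar.

Run:
```python
from h import *
for n in("top","scene"):
    im=cv2.imread(f'pics/{n}0.png');P=cloud(n,np.load(f'pics/{n}0.npy'))
    hsv=cv2.cvtColor(im,cv2.COLOR_BGR2HSV).astype(int)
    r=np.hypot(P[...,0]-.5248,P[...,1]+.0174)
    b=(r>.064)&(r<.115)&(P[...,2]>.045)&(P[...,2]<.085)&(P[...,0]>.5)&(P[...,1]>-.098)
    q=P[b][:,:2]
    # cross bar: farthest along d, iterate
    bb=im.astype(int); org=b&(bb[...,2]-bb[...,0]>45)
    v,u=np.nonzero(org)
    print(n,b.sum(),'orange',org.sum(),u.mean(),v.mean(),ray(n,u.mean(),v.mean(),.066),np.median(P[org],0))
    th=np.deg2rad(-22)
    for _ in range(5):
        d=np.array([np.cos(th),np.sin(th)]);k=q-[.5248,-.0174];s=k@d
        c=k[(abs(s-.088)<.009)&(abs(k@[-d[1],d[0]])<.042)]
        vx,vy,x0,y0=cv2.fitLine(c.astype(np.float32),cv2.DIST_HUBER,0,.001,.001).ravel()
        t=np.arctan2(-vx,vy) if vy>0 else np.arctan2(vx,-vy); th=t
    d=np.array([np.cos(th),np.sin(th)])
    print('bar angle',np.rad2deg(th),'dist',np.array([x0,y0])@d,len(c),'grip est',[.5248,-.0174]+.088*d)
```

```text
top 311 orange 156 327.46794871794873 195.01282051282053 [ 0.60123885 -0.05002305  0.066     ] [ 0.60180973 -0.05562644  0.06661809]
bar angle -26.690289 dist 0.087020546 170 grip est [ 0.60342338 -0.05692675]
scene 337 orange 128 330.9609375 325.96875 [ 0.60593741 -0.05551377  0.066     ] [ 0.60604524 -0.05525491  0.06729331]
bar angle -26.346712 dist 0.08978963 191 grip est [ 0.60365899 -0.05645457]
```

```bash
H="python3 -m handwheel"
$H '[[[0,0,0,-0.111],[0,0,0,-0.111],[0,0,0,-0.111],[0,0,0,-0.111],[0,0,0,-0.111]]]' 37 40
$H '[[[0,0,0,-0.111],[0,0,0,-0.11],[0.0302,0.0087,0.0049,0],[0.0302,0.0087,0.0049,0],[0.0302,0.0087,0.0049,0]]]'
$H '[[[0.0302,0.0087,0.0049,0],[0.0302,0.0087,0.0049,0],[0.0302,0.0087,0.0049,0],[0.0302,0.0087,0.0049,0],[0.0302,0.0087,0.0049,0]]]'
$H '[[[0.0302,0.0087,0.0049,0],[0.0302,0.0087,0.0049,0],[0.0302,0.0087,0.0049,0],[0.0302,0.0087,0.0049,0],[0.0302,0.0087,0.0049,0]]]'
$H '[[[0.0302,0.0087,0.0049,0],[0.0302,0.0087,0.0049,0],[0.0302,0.0087,0.0049,0],[0.0302,0.0087,0.0049,0],[0.0302,0.0087,0.0049,0]]]'
$H '[[[0.0302,0.0087,0.0049,0],[0.0302,0.0087,0.0049,0],[0,0,0,0],[0,0,0,0],[0,0,0,0]]]'
python3 - <<'E'
from h import *
s=env.observe();R=np.array(s['tool_rot']);print(s['time_s'],s['position'],R.round(3).tolist(),s['grip_width'],np.round(s['q'],1),s['ft_force'])
e=np.array([.6035,-.0565,.060])-s['position'];print('tool delta',R.T@e, 'yaw y',np.rad2deg(np.arctan2(R[1,1],R[0,1])))
p,d=env.get_image('wrist');cv2.imwrite('pics/w1.png',p[:,:,::-1]);np.save('pics/w1.npy',d)
P=cloud('wrist',d);b=p.astype(int)
m=(b[...,0]-b[...,2]>45)&(P[...,2]>.055)&(P[...,2]<.085)&(np.hypot(P[...,0]-.6035,P[...,1]+.0565)<.05)
print(m.sum(),P[m].mean(0),P[m].min(0),P[m].max(0))
if m.sum()>20:
    v,u=np.nonzero(m);print(u.mean(),v.mean(),cv2.minAreaRect(P[m][:,:2].astype(np.float32)))
E
```

```text
time_s: 0.52
position: [0.1791, -0.5198, 0.248]
tool_rot: [[0.628, 0.778, -0.0], [0.778, -0.628, 0.001], [0.001, -0.001, -1.0]]
ft_force: [0.9, -0.2, -1.3]
grip_width: 0.0319
time_s: 0.93
position: [0.2433, -0.4496, 0.233]
tool_rot: [[0.448, 0.894, -0.0], [0.894, -0.448, 0.001], [0.001, -0.001, -1.0]]
ft_force: [0.7, -0.5, -0.2]
grip_width: 0.0319
time_s: 1.35
position: [0.3501, -0.3335, 0.2087]
tool_rot: [[0.447, 0.895, -0.0], [0.895, -0.447, 0.0], [0.0, -0.0, -1.0]]
ft_force: [0.4, -1.0, 0.5]
grip_width: 0.0317
time_s: 1.77
position: [0.4564, -0.2178, 0.1842]
tool_rot: [[0.447, 0.895, -0.0], [0.895, -0.447, 0.0], [0.0, -0.001, -1.0]]
ft_force: [0.3, -0.0, 0.0]
grip_width: 0.0312
time_s: 2.18
position: [0.5628, -0.1021, 0.1595]
tool_rot: [[0.447, 0.895, -0.001], [0.895, -0.447, 0.0], [-0.0, -0.001, -1.0]]
ft_force: [0.1, -0.5, -0.2]
grip_width: 0.0316
time_s: 2.6
position: [0.6042, -0.0575, 0.15]
tool_rot: [[0.446, 0.895, -0.001], [0.895, -0.446, 0.0], [-0.0, -0.001, -1.0]]
ft_force: [-0.4, -1.8, -0.1]
grip_width: 0.0317
2.6 [ 0.60419854 -0.05750415  0.15003636] [[0.446, 0.895, -0.001], [0.895, -0.446, 0.0], [-0.0, -0.001, -1.0]] 0.03174938884527857 [-16.6  32.2  73.6  -0.   74.3   9.9] [-0.38036029 -1.77899019 -0.0960075 ]
tool delta [ 0.00062366 -0.00099875  0.09003697] yaw y -26.516524795950982
1182 [ 0.6023301  -0.05413977  0.06646823] [ 0.58722437 -0.07820839  0.05777853] [ 0.61738033 -0.03409434  0.0692425 ]
310.40693739424705 249.88578680203045 ((0.6016075015068054, -0.055893946439027786), (0.04426037520170212, 0.013184959068894386), 62.8154411315918)
```

View pics/w1.png

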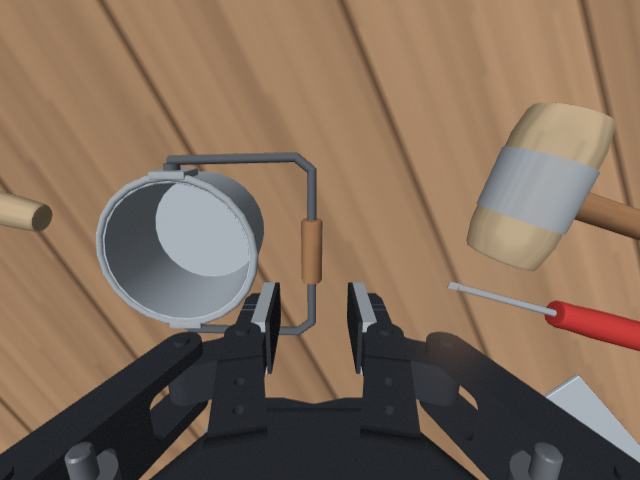

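The wrist view shows the wooden grip at (311,250), parallel to the pads and between their lines. The rim's edge at x≈262 clears the inner finger. I'll descend and grip.

```bash
H="python3 -m handwheel"
$H '[[[0,-0.002,0.02,0],[0,0,0.02,0],[0,0,0.02,0],[0,0,0.015,0],[0,0,0.015,0]]]'
$H '[[[0,0,0,0],[0,0,0,0],[0,0,0,0]]]' 0 40
$H '[[[0,0,0,0],[0,0,0,0],[0,0,0,0],[0,0,0,0]]]'
python3 - <<'E'
from h import *
p,d=env.get_image('wrist');cv2.imwrite('pics/w2.png',p[:,:,::-1])
E
```

```text
time_s: 3.07
position: [0.6021, -0.0576, 0.0598]
tool_rot: [[0.448, 0.894, -0.0], [0.894, -0.448, -0.0], [-0.0, -0.0, -1.0]]
ft_force: [0.6, 0.4, 0.2]
grip_width: 0.0315
time_s: 3.32
position: [0.6026, -0.057, 0.0613]
tool_rot: [[0.447, 0.894, 0.0], [0.894, -0.447, -0.0], [-0.0, 0.0, -1.0]]
ft_force: [-1.8, -0.5, -0.9]
grip_width: 0.0125
time_s: 3.65
position: [0.603, -0.0566, 0.0608]
tool_rot: [[0.446, 0.895, 0.001], [0.895, -0.446, -0.001], [-0.0, 0.001, -1.0]]
ft_force: [-1.9, -1.7, -0.4]
grip_width: 0.0124
```

View pics/w2.png

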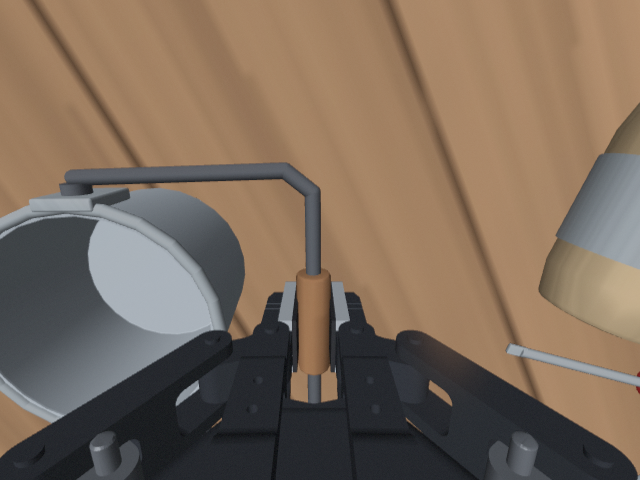

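```bash
H="python3 -m handwheel"
$H '[[[0,-0.0002,-0.0038,0],[0,-0.0002,-0.0038,0],[0,-0.0005,-0.0038,0],[0,-0.0005,-0.0038,0],[0,-0.0008,-0.0037,0]]]'
$H '[[[0,-0.0008,-0.0037,0],[0,-0.0012,-0.0037,0],[0,-0.0012,-0.0037,0],[0,-0.0015,-0.0035,0],[0,-0.0015,-0.0035,0]]]'
$H '[[[0,-0.0018,-0.0034,0],[0,-0.0018,-0.0034,0],[0,-0.0021,-0.0032,0],[0,-0.0021,-0.0032,0],[0,-0.0023,-0.0031,0]]]'
$H '[[[0,-0.0023,-0.0031,0],[0,-0.0026,-0.0028,0],[0,-0.0026,-0.0028,0]]]'
python3 - <<'E'
from h import *
for n in('scene','top'):
    p,d=env.get_image(n);P=cloud(n,d)
    m=(abs(P[...,0]-.525)<.08)&(abs(P[...,1]+.017)<.08)&(P[...,2]>.064)&(P[...,2]<.072)
    q=P[m];best=(0,);rng=np.random.default_rng(0)
    for i in range(800):
        a=q[rng.choice(len(q),3,False),:2]
        try:s=np.linalg.solve(np.c_[2*a,np.ones(3)],(a**2).sum(1))
        except Exception:continue
        r=np.sqrt(abs(s[2]+s[0]**2+s[1]**2))
        if abs(r-.051)>.003:continue
        k=(abs(np.hypot(*(q[:,:2]-s[:2]).T)-r)<.003).sum()
        if k>best[0]:best=(k,s[:2],r)
    print(n,len(q),best)
E
```

```text
time_s: 4.12
position: [0.6008, -0.0554, 0.0798]
tool_rot: [[0.447, 0.895, 0.0], [0.895, -0.447, -0.0], [-0.0, 0.0, -1.0]]
ft_force: [-1.3, -1.7, -0.3]
grip_width: 0.0124
time_s: 4.53
position: [0.5951, -0.0525, 0.0977]
tool_rot: [[0.447, 0.895, -0.0], [0.895, -0.447, 0.0], [-0.0, -0.0, -1.0]]
ft_force: [-0.8, -2.0, -0.4]
grip_width: 0.0124
time_s: 4.95
position: [0.586, -0.048, 0.1139]
tool_rot: [[0.447, 0.895, -0.0], [0.895, -0.447, 0.0], [0.0, -0.0, -1.0]]
ft_force: [-1.2, -1.4, -1.1]
grip_width: 0.0123
time_s: 5.2
position: [0.5792, -0.0446, 0.1225]
tool_rot: [[0.447, 0.895, -0.0], [0.895, -0.447, 0.0], [0.0, -0.0, -1.0]]
ft_force: [-2.5, -0.8, -2.4]
grip_width: 0.0128
scene 199 (np.int64(154), array([ 0.5252183, -0.0173252]), np.float64(0.04979209849560449))Traceback (most recent call last):
  File "<stdin>", line 7, in <module>
  File "numpy/random/_generator.pyx", line 864, in numpy.random._generator.Generator.choice
ValueError: a must be a positive integer unless no samples are taken
```

```bash
H="python3 -m handwheel"
$H '[[[0,-0.0028,-0.0026,0],[0,-0.0028,-0.0026,0],[0,-0.0031,-0.0023,0],[0,-0.0031,-0.0023,0],[0,-0.0032,-0.0021,0]]]'
$H '[[[0,-0.0032,-0.0021,0],[0,-0.0034,-0.0018,0],[0,-0.0034,-0.0018,0],[0,-0.0035,-0.0015,0],[0,-0.0035,-0.0015,0]]]'
$H '[[[0,-0.0037,-0.0012,0],[0,-0.0037,-0.0012,0],[0,-0.0038,-0.0008,0],[0,-0.0038,-0.0008,0],[0,-0.0038,-0.0005,0]]]'
$H '[[[0,-0.0037,-0.0005,0],[0,-0.0037,-0.0002,0],[0,-0.0030,0,0],[0,0,0,0],[0,0,0,0]]]'
python3 - <<'E'
from h import *
s=env.observe();print(s['position'],s['ft_force'])
p,d=env.get_image('scene');P=cloud('scene',d)
m=(abs(P[...,0]-.525)<.08)&(abs(P[...,1]+.017)<.08)&(P[...,2]>.064)&(P[...,2]<.072)
q=P[m];print(len(q),q.min(0),q.max(0))
cv2.imwrite('pics/s3.png',cv2.resize(p[150:390,230:450,::-1],None,fx=2.5,fy=2.5))
E
```

```text
time_s: 5.72
position: [0.5657, -0.0378, 0.1344]
tool_rot: [[0.447, 0.895, -0.0], [0.895, -0.447, 0.0], [0.0, -0.0, -1.0]]
ft_force: [-1.7, -0.3, -3.1]
grip_width: 0.0127
time_s: 6.13
position: [0.5505, -0.0302, 0.143]
tool_rot: [[0.447, 0.895, -0.0], [0.895, -0.447, 0.0], [0.0, -0.0, -1.0]]
ft_force: [-1.1, 0.3, -4.6]
grip_width: 0.0125
time_s: 6.55
position: [0.5338, -0.0219, 0.1474]
tool_rot: [[0.447, 0.895, -0.0], [0.895, -0.447, 0.0], [0.0, -0.0, -1.0]]
ft_force: [-0.0, 0.9, -6.7]
grip_width: 0.0125
time_s: 6.97
position: [0.5247, -0.0174, 0.1481]
tool_rot: [[0.447, 0.895, -0.0], [0.895, -0.447, 0.0], [-0.0, -0.0, -1.0]]
ft_force: [0.7, -0.1, -6.2]
grip_width: 0.0125
[ 0.52469931 -0.01739313  0.14811315] [ 0.74290821 -0.07194072 -6.19768785]
277 [ 0.47077994 -0.07089592  0.06409131] [0.57499414 0.04128309 0.07198072]
```

View pics/s3.png

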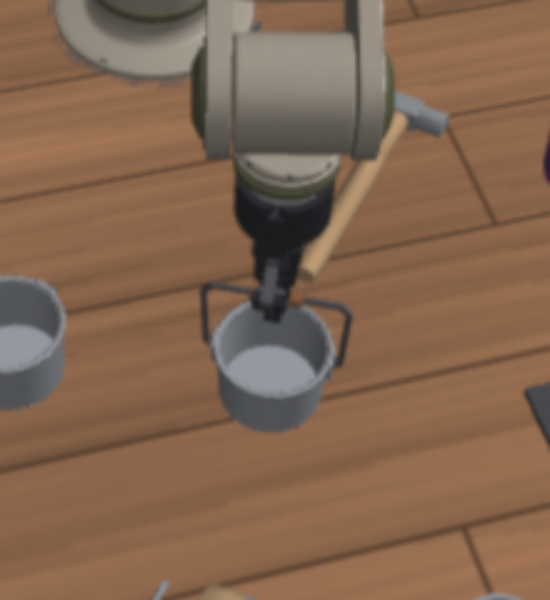

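The bail is upright over the pail, which still stands on the bench. The −6 N force suggests it is almost carried, so I'll ease down 2 mm to be sure it stands with the bail up, then lift.

```bash
H="python3 -m handwheel"
$H '[[[0,0,0.001,0],[0,0,0.001,0],[0,0,0,0],[0,0,0,0],[0,0,0,0]]]' - 60
$H '[[[0,0,0,0],[0,0,-0.002,0],[0,0,-0.004,0],[0,0,-0.006,0],[0,0,-0.008,0]]]'
$H '[[[0,0,-0.01,0],[0,0,-0.01,0],[0,0,-0.01,0],[0,0,-0.01,0],[0,0,-0.01,0]]]'
$H '[[[0,0,-0.01,0],[0,0,-0.01,0],[0,0,-0.01,0],[0,0,-0.01,0],[0,0,-0.01,0]]]'
$H '[[[0,0,-0.01,0],[0,0,-0.01,0],[0,0,-0.008,0],[0,0,-0.004,0],[0,0,-0.002,0]]]'
python3 -c "from rig import env;print(env.observe()['q'])"
```

```text
time_s: 7.43
position: [0.5255, -0.0177, 0.1471]
tool_rot: [[0.447, 0.895, 0.003], [0.895, -0.447, -0.001], [0.0, 0.003, -1.0]]
ft_force: [0.9, -1.2, 6.9]
grip_width: 0.0118
time_s: 7.85
position: [0.5243, -0.0173, 0.1658]
tool_rot: [[0.447, 0.895, -0.002], [0.895, -0.447, 0.001], [-0.0, -0.002, -1.0]]
ft_force: [-0.0, 0.1, -5.8]
grip_width: 0.012
time_s: 8.27
position: [0.5246, -0.0173, 0.217]
tool_rot: [[0.447, 0.895, -0.0], [0.895, -0.447, 0.0], [-0.0, -0.0, -1.0]]
ft_force: [-1.1, 0.6, -6.1]
grip_width: 0.012
time_s: 8.68
position: [0.5245, -0.0173, 0.267]
tool_rot: [[0.447, 0.895, -0.0], [0.895, -0.447, 0.0], [-0.0, -0.0, -1.0]]
ft_force: [-0.3, 0.1, -6.6]
grip_width: 0.0126
time_s: 9.1
position: [0.5247, -0.0174, 0.3008]
tool_rot: [[0.447, 0.895, 0.001], [0.895, -0.447, -0.0], [0.0, 0.001, -1.0]]
ft_force: [-0.7, -0.5, -7.3]
grip_width: 0.0121
[-1.48324456e+01  1.73674669e+01  7.23814738e+01  2.38315309e-03
  9.02178913e+01  1.16945581e+01]
```

The pail stood (+7 N) and is now lifted (−6 to −7 N). Next I'll turn it to align with the arms and carry it sideways at 0.30 m.

```bash
H="python3 -m handwheel"
$H '[[[0,0,0,-0.01],[0,0,0,-0.02],[0,0,0,-0.03],[0,0,0,-0.04],[0,0,0,-0.05]]]'
$H '[[[0,0,0,-0.05],[0,0,0,-0.05],[0,0,0,-0.05],[0,0,0,-0.05],[0,0,0,-0.043]]]'
$H '[[[0,0,0,-0.03],[0,0,0,-0.025],[0,0,0,-0.015],[0.002,0,0,0],[0.004,-0.001,0,0]]]'
$H '[[[0.006,-0.001,0,0],[0.008,-0.001,0,0],[0.010,-0.002,0,0],[0.012,-0.002,0,0],[0.013,-0.002,0,0]]]'
$H '[[[0.013,-0.002,0,0],[0.013,-0.002,0,0],[0.013,-0.002,0,0],[0.013,-0.002,0,0],[0.013,-0.002,0,0]]]'
$H '[[[0.013,-0.002,0,0],[0.013,-0.002,0,0],[0.013,-0.001,0,0],[0.013,-0.001,0,0],[0.013,-0.001,0,0]]]'
$H '[[[0.013,0,0,0],[0.013,0,0,0],[0.013,0,0,0],[0.013,0,0,0],[0.012,0,0,0]]]'
$H '[[[0.010,0,0,0],[0.008,0,0,0],[0.006,0,0,0],[0.004,0,0,0],[0.002,0,0,0]]]'
$H '[[[0,0,0,0],[0,0,0,0],[0,0,0,0],[0,0,0,0],[0,0,0,0]]]'
python3 - <<'E'
from h import *
s=env.observe();R=np.array(s['tool_rot']);e=np.array([.61,.272,.3])-s['position']
print(s['time_s'],s['position'],'delta',R.T@e,'yaw',np.rad2deg(np.arctan2(R[1,1],R[0,1])),np.round(s['q'],1))
p,d=env.get_image('scene');cv2.imwrite('pics/s4.png',p[:,:,::-1]);P=cloud('scene',d)
for lo,hi in((.20,.225),(.225,.25)):
    m=(abs(P[...,0]-.5)<.08)&(abs(P[...,1]-.272)<.08)&(P[...,2]>lo)&(P[...,2]<hi);q=P[m]
    print(lo,len(q),q.min(0),q.max(0),np.median(q,0)) if len(q) else 0
E
```

```text
time_s: 9.52
position: [0.5246, -0.0174, 0.2995]
tool_rot: [[0.305, 0.952, -0.001], [0.952, -0.305, 0.0], [-0.0, -0.001, -1.0]]
ft_force: [0.3, -0.4, -7.1]
grip_width: 0.0121
time_s: 9.93
position: [0.5246, -0.0174, 0.2995]
tool_rot: [[0.066, 0.998, -0.001], [0.998, -0.066, 0.0], [0.0, -0.001, -1.0]]
ft_force: [-0.5, 0.2, -6.6]
grip_width: 0.0118
time_s: 10.35
position: [0.5238, -0.0115, 0.2999]
tool_rot: [[0.001, 1.0, -0.0], [1.0, -0.001, -0.0], [-0.0, -0.0, -1.0]]
ft_force: [-0.7, -0.8, -5.5]
grip_width: 0.0122
time_s: 10.77
position: [0.5155, 0.0389, 0.3002]
tool_rot: [[-0.0, 1.0, 0.0], [1.0, 0.0, 0.0], [0.0, 0.0, -1.0]]
ft_force: [-0.6, 0.7, -6.2]
grip_width: 0.012
time_s: 11.18
position: [0.5053, 0.1043, 0.3002]
tool_rot: [[-0.001, 1.0, 0.0], [1.0, 0.001, 0.0], [0.0, 0.0, -1.0]]
ft_force: [1.1, 0.9, -6.6]
grip_width: 0.0119
time_s: 11.6
position: [0.4982, 0.1693, 0.3002]
tool_rot: [[-0.001, 1.0, 0.0], [1.0, 0.001, 0.0], [0.0, 0.0, -1.0]]
ft_force: [0.2, 0.6, -6.4]
grip_width: 0.0121
time_s: 12.02
position: [0.4986, 0.2331, 0.3001]
tool_rot: [[-0.0, 1.0, -0.0], [1.0, 0.0, 0.0], [0.0, -0.0, -1.0]]
ft_force: [-0.3, 0.3, -5.9]
grip_width: 0.0121
time_s: 12.43
position: [0.4988, 0.2619, 0.3001]
tool_rot: [[-0.0, 1.0, -0.0], [1.0, 0.0, -0.0], [-0.0, -0.0, -1.0]]
ft_force: [-0.4, -0.9, -6.3]
grip_width: 0.0117
time_s: 12.85
position: [0.4988, 0.2613, 0.3002]
tool_rot: [[0.0, 1.0, 0.0], [1.0, -0.0, -0.0], [-0.0, 0.0, -1.0]]
ft_force: [-1.1, -0.8, -6.5]
grip_width: 0.0123
12.85 [0.49884351 0.26128668 0.3001978 ] delta [0.01076299 0.11115166 0.00021063] yaw -0.025596668110830854 [15.6 21.4 66.4 -0.  92.2 15.6]
0.2 835 [0.44639117 0.19831289 0.20005234] [0.55423397 0.32452466 0.22499853] [0.49981604 0.26797601 0.21472389]
0.225 170 [0.45322859 0.19832243 0.22500109] [0.5799527  0.32417064 0.24994598] [0.50461599 0.28065432 0.23006513]
```

View pics/s4.png

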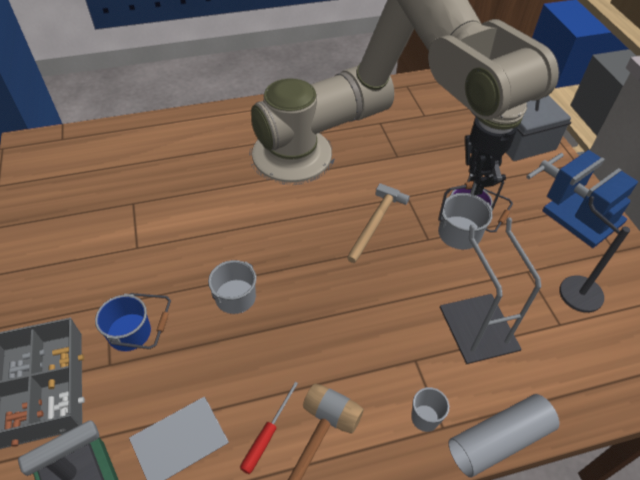

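The pail hangs level in the hand at (466,218), in front of the two-armed stand and centred on the tool. I'll correct the sideways offset, drop to crossing height, and go in over the tips.

```bash
H="python3 -m handwheel"
$H '[[[0.001,0,0.002,0],[0.003,0,0.004,0],[0.003,0,0.004,0],[0.003,0,0.004,0],[0.0007,0,0.002,0]]]'
$H '[[[0,0,0,0],[0,0.001,0,0],[0,0.002,0,0],[0,0.003,0,0],[0,0.004,0,0]]]'
$H '[[[0,0.005,0,0],[0,0.005,0,0],[0,0.005,0,0],[0,0.005,0,0],[0,0.005,0,0]]]'
$H '[[[0,0.005,0,0],[0,0.005,0,0],[0,0.005,0,0],[0,0.005,0,0],[0,0.005,0,0]]]'
$H '[[[0,0.005,0,0],[0,0.005,0,0],[0,0.005,0,0],[0,0.005,0,0],[0,0.005,0,0]]]'
$H '[[[0,0.005,0,0],[0,0.005,0,0],[0,0.005,0,0],[0,0.004,0,0],[0,0.003,0,0]]]'
$H '[[[0,0.003,0,0],[0,0.001,0,0],[0,0,0,0],[0,0,0,0],[0,0,0,0]]]'
python3 - <<'E'
from h import *
s=env.observe();print(s['position'],s['ft_force'])
for n in('scene','top'):
  p,d=env.get_image(n);P=cloud(n,d)
  if n=='scene':cv2.imwrite('pics/s5.png',cv2.resize(p[150:350,420:580,::-1],None,fx=3,fy=3,interpolation=cv2.INTER_CUBIC))
  m=(abs(P[...,0]-.61)<.03)&(abs(P[...,1]-.272)<.07)&(P[...,2]>.270)&(P[...,2]<.297);q=P[m]
  if len(q):print(n,len(q),q.min(0),q.max(0))
E
```

```text
time_s: 13.32
position: [0.4985, 0.2728, 0.2831]
tool_rot: [[-0.001, 1.0, -0.001], [1.0, 0.001, -0.0], [-0.0, -0.001, -1.0]]
ft_force: [0.0, 0.7, -6.0]
grip_width: 0.012
time_s: 13.73
position: [0.5091, 0.2722, 0.2844]
tool_rot: [[0.0, 1.0, 0.0], [1.0, -0.0, 0.0], [0.0, 0.0, -1.0]]
ft_force: [0.2, 0.3, -5.3]
grip_width: 0.0122
time_s: 14.15
position: [0.5344, 0.2722, 0.284]
tool_rot: [[0.0, 1.0, 0.0], [1.0, -0.0, 0.0], [0.0, 0.0, -1.0]]
ft_force: [0.1, -0.0, -7.0]
grip_width: 0.0124
time_s: 14.57
position: [0.5593, 0.2723, 0.2841]
tool_rot: [[-0.0, 1.0, -0.0], [1.0, 0.0, -0.0], [-0.0, -0.0, -1.0]]
ft_force: [-0.6, -1.3, -6.3]
grip_width: 0.0122
time_s: 14.98
position: [0.5843, 0.2723, 0.2841]
tool_rot: [[-0.0, 1.0, -0.0], [1.0, 0.0, -0.0], [-0.0, -0.0, -1.0]]
ft_force: [-0.3, -0.3, -7.4]
grip_width: 0.012
time_s: 15.4
position: [0.6063, 0.2722, 0.284]
tool_rot: [[0.0, 1.0, -0.0], [1.0, -0.0, -0.0], [-0.0, -0.0, -1.0]]
ft_force: [-0.2, 0.4, -6.0]
grip_width: 0.0121
time_s: 15.82
position: [0.6096, 0.2723, 0.2842]
tool_rot: [[-0.0, 1.0, -0.0], [1.0, 0.0, 0.0], [0.0, -0.0, -1.0]]
ft_force: [0.4, -0.2, -7.2]
grip_width: 0.0119
[0.6096383  0.27228282 0.28421448] [ 0.41198964 -0.1671845  -7.18692744]
scene 274 [0.58979281 0.20809078 0.27001827] [0.63257266 0.30570293 0.29668624]
top 97 [0.60657593 0.2077336  0.27012035] [0.61588514 0.3370868  0.293148  ]
```

View pics/s5.png

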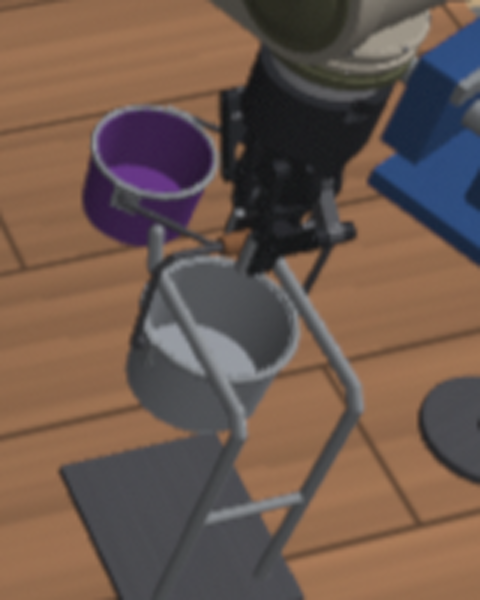

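The bail straddles both arms: its sides are at y 0.208–0.337 and the arms at 0.232 and 0.312. The pail is below the arms, so I'll lower it onto them.

```bash
H="python3 -m handwheel"
$H '[[[0,0,0.002,0],[0,0,0.004,0],[0,0,0.005,0],[0,0,0.005,0],[0,0,0.005,0]]]'
$H '[[[0,0,0.005,0],[0,0,0.005,0],[0,0,0.003,0],[0,0,0.002,0],[0,0,0.002,0]]]'
$H '[[[0,0,0.001,0],[0,0,0.001,0],[0,0,0.001,0],[0,0,0,0],[0,0,0,0]]]'
```

```text
time_s: 16.33
position: [0.6097, 0.2722, 0.2623]
tool_rot: [[0.0, 1.0, -0.0], [1.0, -0.0, -0.0], [-0.0, -0.0, -1.0]]
ft_force: [-0.2, -0.0, -7.1]
grip_width: 0.012
time_s: 16.75
position: [0.6098, 0.2723, 0.2459]
tool_rot: [[-0.0, 1.0, -0.0], [1.0, 0.0, 0.0], [0.0, -0.0, -1.0]]
ft_force: [-0.0, 0.2, -5.6]
grip_width: 0.0118
time_s: 17.17
position: [0.6098, 0.2723, 0.2432]
tool_rot: [[-0.0, 1.0, 0.0], [1.0, 0.0, 0.0], [0.0, 0.0, -1.0]]
ft_force: [-0.4, 0.2, -6.7]
grip_width: 0.0121
```

```bash
H="python3 -m handwheel"
$H '[[[0,0,0.001,0],[0,0,0,0],[0,0,0,0]]]'
$H '[[[0,0,0.001,0],[0,0,0,0],[0,0,0,0]]]'
$H '[[[0,0,0.001,0],[0,0,0,0],[0,0,0,0]]]'
```

```text
time_s: 17.42
position: [0.6097, 0.2722, 0.2421]
tool_rot: [[-0.0, 1.0, -0.0], [1.0, 0.0, -0.0], [-0.0, -0.0, -1.0]]
ft_force: [-0.1, 0.1, -5.8]
grip_width: 0.012
time_s: 17.67
position: [0.6098, 0.2722, 0.241]
tool_rot: [[0.0, 1.0, -0.0], [1.0, -0.0, -0.0], [-0.0, -0.0, -1.0]]
ft_force: [-0.1, -0.1, -5.8]
grip_width: 0.0122
time_s: 17.92
position: [0.6098, 0.2723, 0.2403]
tool_rot: [[0.0, 1.0, 0.0], [1.0, -0.0, 0.0], [0.0, 0.0, -1.0]]
ft_force: [0.6, -0.3, -5.5]
grip_width: 0.0121
```

```bash
H="python3 -m handwheel"
$H '[[[0,0,0.001,0],[0,0,0,0],[0,0,0,0]]]'
$H '[[[0,0,0.001,0],[0,0,0,0],[0,0,0,0]]]'
python3 - <<'E'
from h import *
for n in('scene','top'):
  p,d=env.get_image(n);P=cloud(n,d)
  for side in(.217,.327):
    m=(abs(P[...,0]-.61)<.02)&(abs(P[...,1]-side)<.011)&(P[...,2]>.21)&(P[...,2]<.27);q=P[m]
    if len(q):print(n,side,len(q),q.min(0),q.max(0))
E
```

```text
time_s: 18.17
position: [0.61, 0.2723, 0.24]
tool_rot: [[0.0, 1.0, 0.002], [1.0, -0.0, 0.0], [0.0, 0.002, -1.0]]
ft_force: [-0.3, -0.0, -0.2]
grip_width: 0.0121
time_s: 18.42
position: [0.61, 0.2723, 0.2398]
tool_rot: [[0.0, 1.0, 0.003], [1.0, -0.0, 0.001], [0.001, 0.003, -1.0]]
ft_force: [-2.9, -1.0, 6.8]
grip_width: 0.0123
scene 0.217 60 [0.60792589 0.2066809  0.21097294] [0.62146028 0.22773177 0.24883698]
scene 0.327 3 [0.60036038 0.31607042 0.21254867] [0.61331965 0.33536442 0.23803877]
top 0.217 47 [0.59102408 0.20767409 0.21270324] [0.61265661 0.22745913 0.24728549]
top 0.327 19 [0.60692724 0.32895825 0.21390224] [0.61178011 0.33708754 0.23977354]
```

The bar now rests on the arms: the force went from −6 to 0 to +7 N. I'll relax 1 mm, open, and withdraw upward.

```bash
H="python3 -m handwheel"
$H '[[[0,0,-0.001,0],[0,0,0,0],[0,0,0,0]]]' - 20
$H '[[[0,0,0,0],[0,0,0,0],[0,0,0,0],[0,0,0,0],[0,0,0,0]]]' 50
$H '[[[0,0,0,0],[0,0,0,0],[0,0,0,0],[0,0,0,0],[0,0,0,0]]]'
$H '[[[0,0,-0.003,0],[0,0,-0.005,0],[0,0,-0.008,0],[0,0,-0.01,0],[0,0,-0.012,0]]]'
$H '[[[0,0,-0.02,0],[0,0,-0.02,0],[0,0,-0.02,0],[0,0,-0.02,0],[0,0,-0.02,0]]]'
$H '[[[0,-0.03,-0.01,0],[0,-0.04,0,0],[0,-0.04,0,0],[0,-0.04,0,0],[0,-0.03,0,0]]]'
$H '[[[0,0,0,0],[0,0,0,0],[0,0,0,0],[0,0,0,0],[0,0,0,0]]]'
python3 - <<'E'
from h import *
for i in range(2):
  p,d=env.get_image('scene');P=cloud('scene',d)
  m=(abs(P[...,0]-.61)<.075)&(abs(P[...,1]-.272)<.06)&(P[...,2]>.150)&(P[...,2]<.175);q=P[m]
  print(len(q),q.mean(0).round(4),q.min(0).round(3),q.max(0).round(3))
  if i==0:
    for _ in range(10): env.get_image('top')
cv2.imwrite('pics/s6.png',cv2.resize(p[170:350,430:570,::-1],None,fx=3.2,fy=3.2,interpolation=cv2.INTER_CUBIC))
t,_=env.get_image('top');cv2.imwrite('pics/t6.png',cv2.resize(t[90:250,80:260,::-1],None,fx=3.2,fy=3.2,interpolation=cv2.INTER_CUBIC))
print(env.observe()['time_s'])
E
```

```text
time_s: 18.77
position: [0.61, 0.2723, 0.2398]
tool_rot: [[-0.0, 1.0, 0.001], [1.0, 0.0, 0.0], [0.0, 0.001, -1.0]]
ft_force: [-0.3, -0.4, 4.7]
grip_width: 0.0118
time_s: 19.18
position: [0.6098, 0.2722, 0.2389]
tool_rot: [[0.0, 1.0, -0.0], [1.0, -0.0, -0.0], [-0.0, -0.0, -1.0]]
ft_force: [-0.1, 0.6, 0.1]
grip_width: 0.0426
time_s: 19.6
position: [0.6098, 0.2722, 0.2391]
tool_rot: [[0.0, 1.0, 0.0], [1.0, -0.0, 0.0], [0.0, 0.0, -1.0]]
ft_force: [-0.8, -0.1, -0.7]
grip_width: 0.043
time_s: 20.02
position: [0.6097, 0.2722, 0.2782]
tool_rot: [[0.0, 1.0, 0.0], [1.0, -0.0, 0.0], [0.0, 0.0, -1.0]]
ft_force: [0.4, 0.4, -0.4]
grip_width: 0.0424
time_s: 20.43
position: [0.6095, 0.2722, 0.3795]
tool_rot: [[-0.0, 1.0, 0.001], [1.0, 0.0, 0.0], [0.0, 0.001, -1.0]]
ft_force: [-0.8, 1.2, -0.3]
grip_width: 0.0424
time_s: 20.85
position: [0.4268, 0.2721, 0.3888]
tool_rot: [[-0.001, 1.0, 0.002], [1.0, 0.001, 0.001], [0.001, 0.002, -1.0]]
ft_force: [0.8, -0.2, 1.3]
grip_width: 0.0425
time_s: 21.27
position: [0.4308, 0.2721, 0.3867]
tool_rot: [[0.001, 1.0, -0.001], [1.0, -0.001, -0.0], [-0.0, -0.001, -1.0]]
ft_force: [0.4, -0.2, -0.1]
grip_width: 0.0431
578 [0.6127 0.2789 0.1599] [0.562 0.212 0.15 ] [0.664 0.331 0.174]
580 [0.6133 0.2785 0.1598] [0.562 0.212 0.15 ] [0.663 0.332 0.174]
21.9167
```

View pics/s6.png

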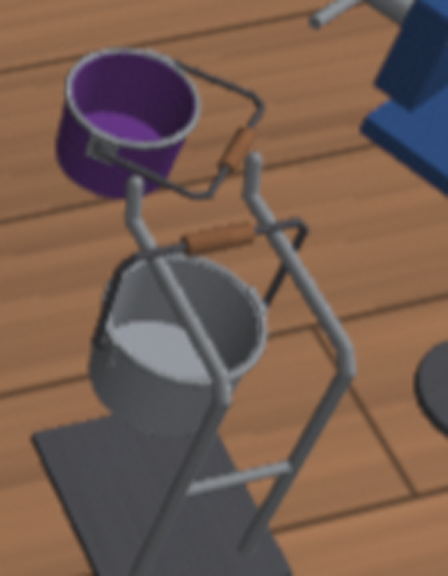

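The pail hangs by its bail across both arms, grip at (220,237). It is level and unchanged between frames taken about half a second apart, with the gripper clear. I'm handing in.

```bash
python3 -c "from rig import env;print(env.close_job())"
```

```text
the job is handed in; nothing more can be done
None
```

The galvanised pail now hangs by its bail across both arms of the two-armed stand, and the job was handed in at about 22 s of the 64 s allowed.

- **Bail:** I gripped the wooden grip and swung the bail upright along its arc while the pail stood on the bench. At the end of the swing the wrist force showed the pail's weight nearly carried. I eased down until it pushed back at +7 N, so it was standing, and only then lifted.
- **Hooking:** I carried the pail upright, turned the bail square to the arms, brought it in over the tips and lowered it. Contact came about 3 mm lower on the tool reading than the given geometry suggested. The force rising from −6 N to about +7 N showed the bar was resting on the arms.
- **Last checks:** After I let go and backed off, the wrist force was near zero. The final picture showed the bar across both arms and the pail level. Two depth readings about 0.5 s apart agreed to within 1 mm, so it was still. I never saw more than about 7.5 N at the wrist.
- **Disagreement:** My first grip estimates from the two cameras differed by 7 mm; fitting the cross bar and checking from the wrist camera settled it.

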